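Bring the sample vial into the beam of a push-latch photometer

ROBOT

A 7-joint arm with a two-finger parallel gripper is mounted at the origin on a cart in front of the work surface, level with it; the furniture and walls round the work are solid. World frame = base frame: x ahead of the robot, y to its left, z up, the work surface at z = 0. Lengths are in m, angles in rad, forces in N, time in s.
With the tool pointing down it reaches from about 0.4 to 0.85 m from the base axis. Payload 4.4 kg.
Tool frame: the origin (TCP) lies midway between the tips of the shut fingers; the grasp point (between the pads) lies 19 mm behind it; x points along the fingers, y is the direction in which the jaws open and shut, and the axes are right-handed (so a half turn about x gives the same grasp; the last joint's range is limited). The gripper opens to 94 mm and grips with 3 to 60 N. Pads are 16 mm wide; open, the fingers measure 119 mm over their backs; the gripper's body (75 mm by 177 mm) begins 78 mm behind the grasp point.
Start: joints at [1.104, 0.628, 0.038, 1.517, -0.027, 0.996, -0.02], TCP at [0.254, -0.598, 0.205] pointing down, gripper open.
Joint ranges: [-3.06, 3.06], [-0.37, 2.12], [-1.25, 1.32], [0.18, 2.47], [-1.1, 4.24], [0.23, 1.98], [-2.94, 2.94]. Speed limits (rad/s): [2.57, 2.57, 3.14, 3.14, 3.14, 3.14, 3.14].

INTERFACE

Orientations are given as a rotation vector (axis times angle).
In Python, from station import state, capture, close_job gives the robot as it stands.
- The arm moves only by the tool play_rows, never from a script. Its argument "motion" is a list of rows, each a list of 5 numbers: the shift along the world's x, y, z in mm, then the turn about the world's z in degrees, then the opening, from -1 (shut) to 1 (fully open). In form: [[tx, ty, tz, roll, gripper], ...]. A call has exactly 10 rows; each row shifts and turns the commanded pose from where the row before left it; what a row does not reach is not made up. A row lasts 1/8 s, in which the tool goes at most 62.5 mm and 10.7 degrees, less where a joint would pass 70% of its speed; a pose out of reach is approached as far as the arm can. A call is refused whole if a number of a shift passes 62.5 or a number of a turn 10.7, either way. A call with a gripper value outside its range is refused whole. The fingers move at their own pace and stop on an object; "grip_force" is the grip in N (left out, the last holds). Time passes only in rows, so rows that do not move let the fingers close, or fill a call up. It gives the time, the measured TCP pose, the force and the opening at its end, in the units of the state.
- state(): the state, without advancing time (a new reading comes with each control period).
- capture(name): name is "scene" or "top"; returns a dict with "color" (400x640x3 uint8, blue, green, red), "range_z" (400x640 float32, m along the optical axis (not along the pixel's ray), 0 where there is no reading), "fx", "fy", "cx", "cy" (pixels), "k1" (the pictures are not rectified: a ray, as slopes to the right and down, at radius r is drawn at 1 + k1 r^2 times it, then the intrinsics apply), "T" (4x4, takes a point from camera to world coordinates). Camera axes: x right, y down, z forward; pixel columns grow to the right and rows downward; lengths in m; the calibration is good to about 2 mm. A picture is of the moment at which its call begins.
- close_job(): hands the job in, once; it reports no verdict.
The state is a dict: "t": time; "joints": joint angles; "joint_vel": joint speeds; "tau": joint torques, N m; "eef_pos": TCP position; "eef_rot": TCP orientation; "ft_force": force on the tool from outside, world axes, zero at the start; "ft_torque": the same for the moment, N m; "grip_width": finger opening in m.
Only numpy, scipy, OpenCV 4.12 (cv2) and the standard library are available. Lean on these libraries where they do the work, as an engineer would, in place of code of your own. Each camera call takes 0.05 s, during which the arm holds its last target. There are 200 camera calls.

TASK

In the small photometer, press the front of the dark cover so that its push latch lets go and the cover springs open, then push the vial carriage sideways by its upright orange tab, as far as it goes, so that the amber sample vial with the black cap stands in the beam in the middle of the chamber. Then swing the cover down and press it until it latches and stays shut. Do it all with the fingertips: do not pick anything up, leave both vials in their wells, and leave the other things on the bench where they stand.

Things in the scene. Friction and masses are not known exactly. Their poses are not given: they have to be found in the camera images.
- photometer_2v: Small two-vial photometer, fixed: pale grey housing, dark skirt, 204 (x) x 150 (y) mm. Origin on the bench under its middle, x to its back, y to its left, z up. Deck 100 mm high; behind the cover (x +32..+102 mm) the housing is 112 mm high. Under the cover an open-topped chamber, inside x -88..+16, y -60..+60 mm, floor at z = 30 mm.
- cover (a joint): Angle of the dark grey cover (rad): 0 latched shut, 1.2 sprung fully open, -0.062 pressed to its stop. Push-push latch: press the pad to the stop (about 6 mm, 4 to 8 N) and let go, and it springs open by itself in about 1.5 s; swing it down from fully open and press it as far as it goes, 5 to 6 mm below its shut level, and it stays latched when let go. Too short a press changes nothing.
- press_pad (a point): Middle of the ribbed pad on the cover's outer face, where to press, 100 mm from the hinge line and 19 mm from the front edge; at z = 108 mm when shut. It moves with the cover; when open, the outer face looks back and up.
- carriage (a joint): Sideways position of the grey vial carriage in the chamber (m), along the photometer's +y (left): 0 = middle (start), stops at -0.015 and +0.015. It stays where it is left; 1 to 1.5 N moves it. A block 34 (x) x 66 (y) mm, top at z = 58 mm, with a round well 15 mm to the left and one 15 mm to the right of its middle; at either stop one well is in the beam.
- tab (a point): Middle of the top of the upright orange tab at the carriage's front: 8 mm wide (y), 14 mm deep (x), top at z = 90 mm, 54 mm tall, at x = -67 mm of the photometer; it moves with the carriage. Beside it the chamber is free above z = 58 mm out to y = -60 and +60 mm; in front of it 14 mm are free.
- beam (a point): The place in the light beam where the measured vial stands: middle of the chamber (x = -32, y = 0, z = 35 mm of the photometer), at the height of the vials' undersides.
- sample_vial: Sample vial, amber with a black screw cap, 22 mm diameter, 46 mm high, standing loose in the left or the right well (it varies). Origin: centre of its underside, z = 35 mm when seated.
- blank_vial: Blank vial, white with a white screw cap, same size, loose in the other well.
- hinge_line (a point): Middle of the cover's hinge line, which runs along the photometer's y, at x = +25, z = 103.5 mm of it. The cover is a plate 138 mm wide (y) and 7 mm thick, half above and half below the hinge line when shut, and reaches 119 mm from it to its front edge. It opens front edge up, front edge then 111 mm above and 43 mm in front of the hinge. Its spring pushes back with 1 to 5 N at the front edge.
- standard_1: White bottle, 47 mm diameter, 92 mm high; a loose bystander. Origin: centre of its underside.
- standard_2: White bottle of the same kind and size, 47 mm diameter, 92 mm high; a loose bystander.
- tip_box: Blue box of pipette tips with a clear lid, 86 x 118 x 92 mm; a loose bystander.
- log_book: Flat blue log book, 106 x 76 x 10 mm, lying loose in front of the photometer; a bystander.

How it is judged:
On the way, in this order (a step that is already met when the one before it is completed fails the run):
1. the cover has sprung open (beyond 1.0 rad) (value of joint cover above 1 rad), for 0.1 s.
2. with the cover open, the amber sample vial stands in the beam, within 3 mm (horizontal distance between sample_vial and beam below 0.003 m and value of joint cover above 0.6 rad), for 0.2 s.
3. the cover is down again (value of joint cover below 0.03 rad), for 0.1 s.
At the end, for the whole second after the job is handed in: The cover is latched shut by itself (within -0.02 to 0.03 rad, at rest, nothing holding it down), the amber sample vial stands within 3 mm of the beam, and both vials are seated upright in their wells (undersides no more than 4 mm up, tilted less than 0.12 rad) (value of joint cover between -0.02 and 0.03 rad and horizontal distance between sample_vial and beam below 0.003 m and height (world z) of each of sample_vial, blank_vial below 0.039 m and angle between each of sample_vial, blank_vial's own z axis and vertical below 0.12 rad and velocity of joint cover below 0.05 rad/s); the robot touches nothing.
It fails at once if a vial is lifted out of its well (more than 15 mm) (height (world z) of any of sample_vial, blank_vial above 0.05 m).
It fails at once if a bystander is moved by more than 20 mm (distance of any of standard_1, standard_2, tip_box, log_book from where it was at the start of the episode above 0.02 m).
It also fails if it takes over 43 s, if anything falls off the work surface, if the arm or the gripper's body presses on something with over 40 N, if the wrist force passes 120 N, or if a joint passes its speed limit or range.

## Working session

There is one attempt and no reset: what is moved stays moved. The work goes in short steps, Python scripts to look and compute and a tool call to move; the robot and the scene stay as the last step left them, time stands still between calls to the robot, and variables do not carry over. Pictures are saved under pics/ and viewed, about 8 in all and at most 12, crops included, and the job is handed in when it is done.

Besides the shell and the picture viewer there is one more tool, called after "Call:" in YAML: its name, and indented under it one key for each argument. play_rows: Moves the arm, as the interface text tells. Its arguments: {"type":"object","properties":{"motion":{"type":"array","items":{"type":"array","items":{"type":"number"}}},"grip_force":{"type":"number"}},"required":["motion"]}

```bash
ls; mkdir -p pics; cat > h.py <<'E'
import numpy as np, cv2
from station import state, capture
def world(c):
    "world xyz for every pixel (HxWx3), nan w/o reading"
    H,W=c["range_z"].shape
    u,v=np.meshgrid(np.arange(W),np.arange(H))
    K=np.array([[c["fx"],0,c["cx"]],[0,c["fy"],c["cy"]],[0,0,1.]])
    p=cv2.undistortPoints(np.stack([u,v],-1).reshape(-1,1,2).astype(np.float64),K,np.array([c["k1"],0,0,0.])).reshape(H,W,2)
    z=np.where(c["range_z"]>0,c["range_z"],np.nan)
    P=np.dstack([p[...,0]*z,p[...,1]*z,z])
    return P@c["T"][:3,:3].T+c["T"][:3,3]
E
python3 - <<'E'
from h import *
s=state();print({k:np.round(v,3) for k,v in s.items()})
a=capture("scene");b=capture("top")
for n,c in (("scene",a),("top",b)):
    cv2.imwrite(f"pics/{n}0.png",c["color"]); np.save(f"{n}0.npy",world(c)); print(np.round(c["T"],3),c["fx"])
E
```

```text
pics
{'t': np.float64(0.0), 'joints': array([ 1.104,  0.629,  0.038,  1.518, -0.027,  0.996, -0.02 ]), 'joint_vel': array([-0.001, -0.   ,  0.001,  0.   , -0.002,  0.001,  0.001]), 'tau': array([ 0.0000e+00, -5.4973e+01,  1.1430e+00, -1.8663e+01, -5.2000e-02,
        2.4000e-02,  0.0000e+00]), 'eef_pos': array([ 0.253, -0.598,  0.205]), 'eef_rot': array([ 2.002,  0.409, -2.002]), 'ft_force': array([-0.134, -0.317, -0.558]), 'ft_torque': array([-0.025, -0.03 , -0.018]), 'grip_width': np.float64(0.094)}
[[ 0.427 -0.603  0.674 -0.196]
 [-0.904 -0.294  0.31   0.195]
 [ 0.012 -0.741 -0.671  0.736]
 [ 0.     0.     0.     1.   ]] 463.04845920790046
[[-0.103 -0.967  0.231  0.25 ]
 [-0.995  0.101 -0.023  0.498]
 [-0.001 -0.233 -0.973  0.923]
 [ 0.     0.     0.     1.   ]] 463.5088793053807
```

View pics/scene0.png

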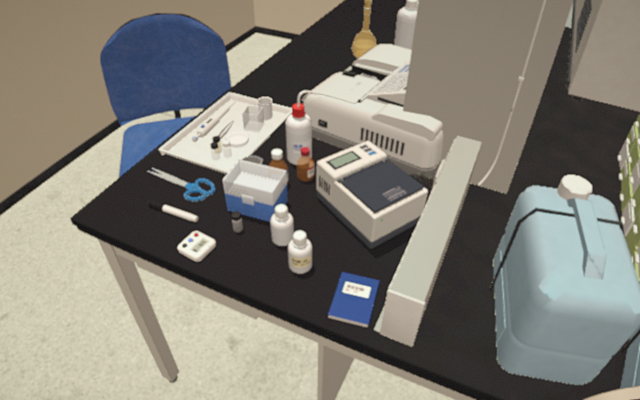

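View pics/top0.png

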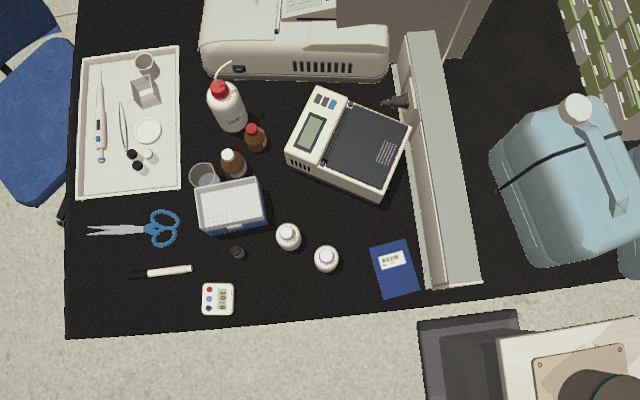

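The two views show the photometer at about (350,145) in the top view. Its ribbed pad faces right, towards a grey ledge at about (435,160). The display end is the back, at upper left. Next I'll fit its pose.

```bash
python3 - <<'E'
from h import *
W=np.load("top0.npy"); img=cv2.imread("pics/top0.png")
for n,(u,v) in dict(pad=(386,153),front=(400,165),display=(310,132),ledge=(430,100),ledge2=(455,270),ledgelow=(410,80),book=(395,270),b1=(288,236),b2=(326,259),tip=(231,206)).items(): print(n,np.round(W[v,u],3))
z=W[...,2]
m=np.zeros(z.shape,np.uint8); m[80:206,280:415]=1
m=((z>0.09)&(z<0.125)&(m>0)).astype(np.uint8)
n,l,st,ce=cv2.connectedComponentsWithStats(m); k=1+np.argmax(st[1:,4]); 
P=W[l==k]; print(len(P),st[k]); 
r=cv2.minAreaRect(P[:,:2].astype(np.float32)*1000); print(r,np.round(cv2.boxPoints(r)))
# cover: dark pixels
g=img.max(2); d=((l==k)&(g<90)).astype(np.uint8); d=cv2.morphologyEx(d,cv2.MORPH_OPEN,np.ones((3,3)))
n,l2,st,_=cv2.connectedComponentsWithStats(d);k2=1+np.argmax(st[1:,4]);Q=W[l2==k2];print(st[k2],np.median(Q[:,2]))
r=cv2.minAreaRect(Q[:,:2].astype(np.float32)*1000); print(r,np.round(cv2.boxPoints(r)))
# ledge heights along profile
for v in (60,100,150,200): print(v,[tuple(np.round(W[v,u],3)) for u in range(400,480,10)])
# x100 enlarge
c=cv2.resize(img[60:240,250:500],None,fx=3,fy=3,interpolation=cv2.INTER_CUBIC);cv2.imwrite("pics/topc.png",c)
E
```

```text
pad [0.515 0.353 0.109]
front [ 0.521  0.308 -0.001]
display [0.57  0.489 0.11 ]
ledge [0.604 0.259 0.129]
ledge2 [0.287 0.265 0.128]
ledgelow [0.654 0.288 0.12 ]
book [0.306 0.35  0.009]
b1 [0.382 0.548 0.089]
b2 [0.334 0.484 0.091]
tip [0.448 0.648 0.092]
8234 [ 284   86  128  111 8234]
((552.556396484375, 418.4786376953125), (205.3277130126953, 151.40733337402344), 60.06647491455078) [[436. 367.]
 [567. 292.]
 [669. 470.]
 [538. 545.]]
[ 323  106   84   83 3945] 0.10735160138567867
((536.703369140625, 392.07781982421875), (124.25875091552734, 136.47311401367188), 59.87675476074219) [[447. 373.]
 [565. 304.]
 [627. 412.]
 [509. 480.]]
60 [(np.float64(0.74), np.float64(0.282), np.float64(0.046)), (np.float64(0.695), np.float64(0.282), np.float64(0.123)), (np.float64(0.69), np.float64(0.264), np.float64(0.129)), (np.float64(0.69), np.float64(0.243), np.float64(0.126)), (np.float64(0.688), np.float64(0.224), np.float64(0.127)), (np.float64(0.757), np.float64(0.156), np.float64(-0.001)), (np.float64(0.756), np.float64(0.133), np.float64(-0.002)), (np.float64(0.753), np.float64(0.11), n
[... 749 characters left out ...]
.504), np.float64(0.257), np.float64(0.129)), (np.float64(0.503), np.float64(0.238), np.float64(0.127)), (np.float64(0.542), np.float64(0.174), np.float64(-0.002)), (np.float64(0.54), np.float64(0.152), np.float64(-0.002))]
200 [(np.float64(0.446), np.float64(0.319), np.float64(0.002)), (np.float64(0.445), np.float64(0.297), np.float64(-0.003)), (np.float64(0.437), np.float64(0.284), np.float64(0.026)), (np.float64(0.417), np.float64(0.286), np.float64(0.112)), (np.float64(0.412), np.float64(0.272), np.float64(0.128)), (np.float64(0.41), np.float64(0.255), np.float64(0.129)), (np.float64(0.408), np.float64(0.236), np.float64(0.127)), (np.float64(0.431), np.float64(0.173), np.float64(0.002))]
```

View pics/topc.png

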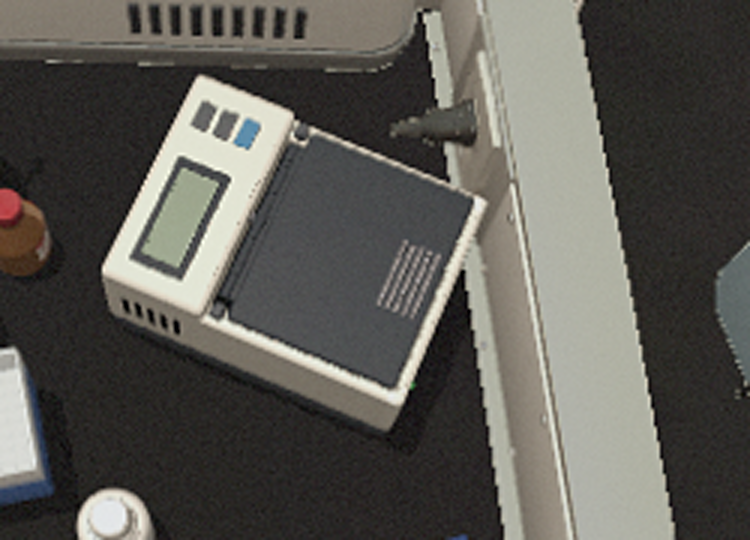

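```bash
python3 - <<'E'
from h import *
from scipy.spatial.transform import Rotation as R
print(np.round(R.from_rotvec(state()["eef_rot"]).as_matrix(),3))
P=np.vstack([np.load(f"{n}0.npy").reshape(-1,3) for n in("top","scene")]);P=P[np.isfinite(P).all(1)]
xs=np.arange(0.1,1.01,.1); print("      ",xs.round(2))
for y in np.arange(-.7,.8,.1):
    print(round(y,1),[round(float(np.percentile(q,99)),2) if len(q:=P[(abs(P[:,0]-x)<.05)&(abs(P[:,1]-y)<.05)][:,2])>5 else None for x in xs])
E
```

```text
[[-0.001  0.39  -0.921]
 [ 0.002 -0.921 -0.39 ]
 [-1.    -0.002  0.   ]]
       [0.1 0.2 0.3 0.4 0.5 0.6 0.7 0.8 0.9 1. ]
-0.7 [-0.79, -0.79, None, None, None, None, None, None, None, None]
-0.6 [-0.79, -0.79, None, None, None, None, None, None, None, None]
-0.5 [-0.79, -0.79, None, None, None, None, None, None, None, None]
-0.4 [-0.79, -0.79, None, None, None, None, None, None, None, None]
-0.3 [-0.79, -0.79, None, None, 0.01, None, None, None, None, None]
-0.2 [0.0, -0.7, None, 0.1, 0.15, 0.2, 0.25, 0.17, None, None]
-0.1 [0.02, 0.07, 0.22, 0.22, 0.21, 0.21, 0.25, 0.2, 0.11, 0.13]
-0.0 [0.23, 0.0, 0.24, 0.25, 0.25, 0.21, 0.0, 0.0, 0.0, 0.0]
0.1 [0.01, 0.0, 0.22, 0.23, 0.25, 0.0, 0.0, 0.46, 0.0, 0.0]
0.2 [0.0, 0.0, 0.13, 0.13, 0.13, 0.13, 0.13, 0.46, None, None]
0.3 [-0.79, 0.0, 0.13, 0.13, 0.13, 0.13, 0.16, 0.44, None, None]
0.4 [-0.79, 0.0, 0.01, 0.1, 0.11, 0.11, 0.16, 0.42, 0.18, None]
0.5 [-0.79, 0.0, 0.09, 0.09, 0.11, 0.12, 0.15, 0.18, 0.18, 0.17]
0.6 [-0.79, 0.0, 0.0, 0.09, 0.09, 0.14, 0.19, 0.15, 0.15, 0.14]
0.7 [-0.79, 0.0, 0.02, 0.09, 0.1, 0.14, 0.16, 0.14, 0.14, 0.11]
```

Call:
play_rows:
  motion:
    - [0,0,60,0,-1]
    - [0,0,60,0,-1]
    - [0,0,60,0,-1]
    - [41,44,0,0,-1]
    - [41,44,0,0,-1]
    - [41,44,0,0,-1]
    - [41,44,0,0,-1]
    - [28,54,0,4,-1]
    - [28,54,0,4,-1]
    - [28,54,0,4,-1]
  grip_force: 20

```text
t: 1.35
eef_pos: [0.5021, -0.2585, 0.3852]
eef_rot: [1.871, 0.592, -1.872]
ft_force: [0.9, 0.1, -0.3]
grip_width: 0.0006
```

Call:
play_rows:
  motion:
    - [15,60,0,4,-1]
    - [10,60,0,4,-1]
    - [5,61,0,4,-1]
    - [0,61,0,4,-1]
    - [0,61,0,4,-1]
    - [-4,61,0,4,-1]
    - [-4,61,0,1,-1]
    - [-4,61,0,0,-1]
    - [-4,61,0,0,-1]
    - [-2,61,0,0,-1]

```text
t: 2.6
eef_pos: [0.5132, 0.349, 0.3852]
eef_rot: [1.584, 0.913, -1.585]
ft_force: [0.7, -0.3, 0.8]
grip_width: 0.0005
```

Call:
play_rows:
  motion:
    - [2,4,-62,0,-1]
    - [0,0,-62,0,-1]
    - [0,0,-62,0,-1]
    - [0,0,-50,0,-1]
    - [0,0,-20,0,-1]
    - [0,0,-14,0,-1]
    - [0,0,-5,0,-1]
    - [0,0,-2,0,-1]
    - [0,0,-2,0,-1]
    - [0,0,0,0,-1]

```text
t: 3.85
eef_pos: [0.5161, 0.3519, 0.1075]
eef_rot: [1.586, 0.914, -1.582]
ft_force: [-0.1, -0.7, 3.5]
grip_width: 0.0003
```

Call:
play_rows:
  motion:
    - [0,0,-1.5,0,-1]
    - [0,0,-1.5,0,-1]
    - [0,0,-1,0,-1]
    - [0,0,-1,0,-1]
    - [0,0,0,0,-1]
    - [0,0,0,0,-1]
    - [0,0,-1,0,-1]
    - [0,0,0,0,-1]
    - [0,0,0,0,-1]
    - [0,0,0,0,-1]

```text
t: 5.1
eef_pos: [0.5161, 0.3519, 0.1012]
eef_rot: [1.585, 0.914, -1.583]
ft_force: [0.6, -0.3, 8.4]
grip_width: 0.0003
```

Call:
play_rows:
  motion:
    - [0,0,-1.5,0,-1]
    - [0,0,0,0,-1]
    - [0,0,0,0,-1]
    - [-10,-17,58,0,-1]
    - [-10,-17,58,0,-1]
    - [0,0,60,0,-1]
    - [0,0,40,0,-1]
    - [0,0,0,0,-1]
    - [0,0,0,0,-1]
    - [0,0,0,0,-1]

```text
t: 6.35
eef_pos: [0.4947, 0.3167, 0.3129]
eef_rot: [1.58, 0.914, -1.588]
ft_force: [-0.0, -0.7, -0.4]
grip_width: 0.0005
```

```bash
python3 - <<'E'
from h import *
a=capture("scene");b=capture("top")
cv2.imwrite("pics/open.png",np.vstack([cv2.resize(c["color"][y:y+140,x:x+200],None,fx=3 ,fy=2.1) if 0 else cv2.resize(c["color"][y:y+140,x:x+200],None,fx=2.1,fy=2.1) for c,x,y in((a,280,120),(b,270,80))]))
np.save("top1.npy",world(b));np.save("scene1.npy",world(a));cv2.imwrite("pics/t1.png",b["color"]);cv2.imwrite("pics/s1.png",a["color"])
E
```

```text
(no output)
```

View pics/open.png

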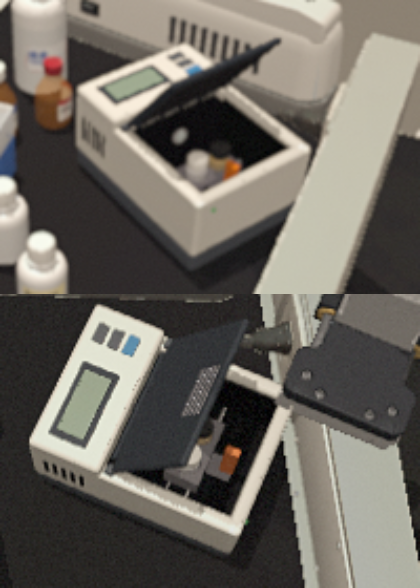

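The cover is springing open. In the lower half of the crop (top view) the white cap is at about (190,457), on the left, and the amber vial is on the right. The orange tab is at (230,458). So the carriage has to go to the photometer's left. Next I'll locate the tab and check that the cover is fully open.

```bash
python3 - <<'E'
from h import *
O=np.array([552.5,418.5]);a=np.radians(60.1);ex=np.array([np.cos(a),np.sin(a)]);ey=np.array([-ex[1],ex[0]])
for n in("t1","s1"):
    im=cv2.imread(f"pics/{n}.png").astype(int);W=np.load({"t1":"top1.npy","s1":"scene1.npy"}[n])*1000
    b,g,r=im[...,0],im[...,1],im[...,2]
    L=np.dstack([(W[...,:2]-O)@ex,(W[...,:2]-O)@ey,W[...,2]])
    m=(r>150)&(b<80)&(r>g*1.5)&(abs(L[...,0]+67)<30)&(abs(L[...,1])<50)
    Q=L[m&(L[...,2]>86)];print(n,m.sum(),len(Q),Q.min(0).round(1),Q.max(0).round(1),np.median(Q,0).round(1))
E
```

```text
t1 16 16 [-73.4  -2.4  87.9] [-61.5   4.2  92.6] [-66.9  -0.3  89.5]
s1 32 16 [-71.3  -5.9  86.1] [-60.3   1.5  92.8] [-67.3  -0.6  89.4]
```

Call:
play_rows:
  motion:
    - [9,-9,0,0,-1]
    - [9,-9,0,0,-1]
    - [9,-4,0,0,-1]
    - [0,0,0,0,-1]
    - [0,0,0,0,-1]
    - [0,0,0,0,-1]
    - [0,0,0,0,-1]
    - [0,0,0,0,-1]
    - [0,0,0,0,-1]
    - [0,0,0,0,-1]

```text
t: 7.7
eef_pos: [0.5226, 0.2955, 0.315]
eef_rot: [1.584, 0.914, -1.584]
ft_force: [-0.3, -0.0, -0.0]
grip_width: 0.0006
```

```bash
python3 - <<'E'
from h import *
O=np.array([552.5,418.5]);a=np.radians(60.1);ex=np.array([np.cos(a),np.sin(a)]);ey=np.array([-ex[1],ex[0]])
for n in("top","scene"):
    W=world(capture(n))*1000;L=np.dstack([(W[...,:2]-O)@ex,(W[...,:2]-O)@ey,W[...,2]])
    m=(abs(L[...,1])<70)&(L[...,0]>-60)&(L[...,0]<28)&(L[...,2]>130)&(L[...,2]<235)
    Q=L[m]
    print(n,len(Q),Q.min(0).round(),Q.max(0).round(),np.degrees(np.arctan2(1,-1/np.polyfit(Q[:,0],Q[:,2],1)[0])).round(1) if len(Q)>9 else "")
E
```

```text
top 1309 [-21. -69. 130.] [ 19.  69. 218.] 67.0
scene 1169 [-21. -69. 130.] [ 18.  68. 216.] 70.2
```

Call:
play_rows:
  motion:
    - [24,43,0,0,-1]
    - [0,0,-60,0,-1]
    - [0,0,-60,0,-1]
    - [0,0,-50,0,-1]
    - [0,0,-40,0,-1]
    - [0,0,-20,0,-1]
    - [0,0,-10,0,-1]
    - [0,0,0,0,-1]
    - [-9,5,0,0,-1]
    - [0,0,0,0,-1]

```text
t: 9.05
eef_pos: [0.5368, 0.3451, 0.0761]
eef_rot: [1.584, 0.916, -1.582]
ft_force: [-0.7, 0.1, 0.7]
grip_width: 0.0005
```

Call:
play_rows:
  motion:
    - [-2.6,1.5,0,0,-1]
    - [-2.6,1.5,0,0,-1]
    - [-2.6,1.5,0,0,-1]
    - [-1.7,1,0,0,-1]
    - [-1.7,1,0,0,-1]
    - [-1.7,1,0,0,-1]
    - [-1.7,1,0,0,-1]
    - [-1.7,1,0,0,-1]
    - [-0.9,0.5,0,0,-1]
    - [0,0,0,0,-1]

```text
t: 10.3
eef_pos: [0.5201, 0.3537, 0.0749]
eef_rot: [1.584, 0.914, -1.584]
ft_force: [0.2, -0.5, 1.5]
grip_width: 0.0003
```

Call:
play_rows:
  motion:
    - [-0.9,0.5,0,0,-1]
    - [-0.9,0.5,0,0,-1]
    - [-0.9,0.5,0,0,-1]
    - [0,0,0,0,-1]
    - [-0.9,0.5,0,0,-1]
    - [0,0,0,0,-1]
    - [0,0,0,0,-1]
    - [0,0,0,0,-1]
    - [0,0,0,0,-1]
    - [0,0,0,0,-1]

```text
t: 11.55
eef_pos: [0.5194, 0.3541, 0.075]
eef_rot: [1.587, 0.91, -1.582]
ft_force: [5.7, -2.0, -1.7]
grip_width: 0.0006
```

```bash
cat > tab.py <<'E'
from h import *
O=np.array([552.5,418.5]);a=np.radians(60.1);ex=np.array([np.cos(a),np.sin(a)]);ey=np.array([-ex[1],ex[0]])
s=state();d=s["eef_pos"][:2]*1000-O;print("tcp",(d@ex).round(1),(d@ey).round(1),"Fy",(s["ft_force"][:2]@ey).round(2))
for n in("top","scene"):
    c=capture(n);im=c["color"].astype(int);W=world(c)*1000
    b,g,r=im[...,0],im[...,1],im[...,2]
    L=np.dstack([(W[...,:2]-O)@ex,(W[...,:2]-O)@ey,W[...,2]])
    m=(r>130)&(b<80)&(r>g*1.5)&(abs(L[...,0]+67)<30)&(abs(L[...,1])<50)
    Q=L[m&(L[...,2]>86)];print(n,m.sum(),len(Q),(Q.min(0).round(1),Q.max(0).round(1),np.median(Q,0).round(1)) if len(Q) else "")
    x,y=(300,130) if n=="scene" else (290,90)
    cv2.imwrite(f"pics/{n}_z.png",cv2.resize(c["color"][y:y+130,x:x+140],None,fx=3,fy=3))
cv2.imwrite("pics/z%d.png"%(s["t"]*100),np.hstack([cv2.imread(f"pics/{n}_z.png") for n in("top","scene")])[:, :800])
E
python3 tab.py
```

```text
tcp -72.4 -3.4 Fy -5.94
top 0 0 
scene 48 17 (array([-73.6,  10.9,  86.3]), array([-60.9,  16.7,  91.6]), array([-65.7,  14.8,  89.7]))
```

Call:
play_rows:
  motion:
    - [9,-5,0,0,-1]
    - [9,-5,0,0,-1]
    - [0,0,40,0,-1]
    - [0,0,60,0,-1]
    - [0,0,60,0,-1]
    - [0,0,60,0,-1]
    - [12,43,0,0,-1]
    - [12,43,0,0,-1]
    - [0,0,-20,0,-1]
    - [0,0,0,0,-1]

```text
t: 12.9
eef_pos: [0.5577, 0.4309, 0.2728]
eef_rot: [1.579, 0.914, -1.588]
ft_force: [0.2, -0.4, 0.2]
grip_width: 0.0005
```

```bash
python3 tab.py; ls pics/z*
```

```text
tcp 13.3 1.7 Fy -0.4
top 23 23 (array([-73.5,  11.9,  87.1]), array([-61.6,  19.2,  93.5]), array([-67.6,  15. ,  89.6]))
scene 48 19 (array([-72.6,   9.9,  86. ]), array([-60.9,  16.7,  93. ]), array([-66.1,  14.1,  89.5]))
pics/z1155.png
pics/z1290.png
```

View pics/z1290.png

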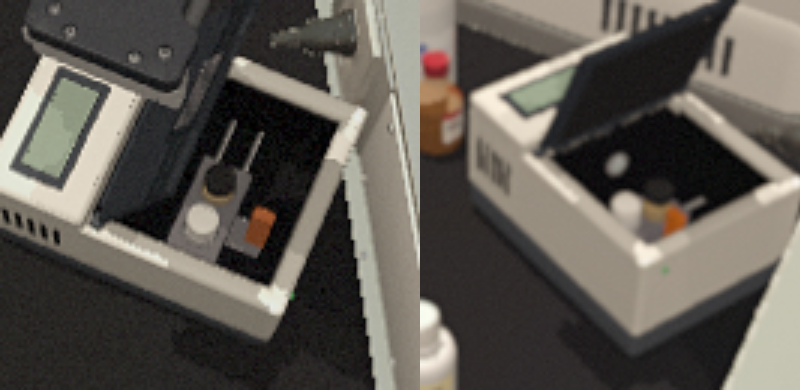

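The carriage is at its left stop: the tab reads +15 mm. Amber is in the middle of the chamber at about (220,182) in the left half, and both vials stand upright. Next I'll plan the closing arc.

```bash
python3 - <<'E'
import numpy as np
th=np.concatenate([[1.22],np.linspace(1.15,0.05,18)]);rc=np.interp(th,[0.05,1.2],[108,100])
x=25-rc*np.cos(th)+3.5*np.sin(th)+8;z=103.5+rc*np.sin(th)+3.5*np.cos(th)
print("start",x[0].round(1),z[0].round(1))
for t,dx,dz,X,Z in zip(th[1:],np.diff(x),np.diff(z),x[1:],z[1:]): print(round(t,2),np.round([dx*.4985,dx*.8669,dz],1),"loc",np.round([X,Z],1))
E
```

```text
start 1.9 198.6
1.15 [-3.3 -5.8 -2.1] loc [ -4.8 196.5]
1.09 [-3.1 -5.3 -2.2] loc [-10.9 194.3]
1.02 [-3.  -5.2 -2.6] loc [-17.  191.6]
0.96 [-2.9 -5.1 -3. ] loc [-22.8 188.6]
0.89 [-2.8 -4.9 -3.4] loc [-28.5 185.2]
0.83 [-2.7 -4.7 -3.8] loc [-33.9 181.3]
0.76 [-2.6 -4.5 -4.2] loc [-39.2 177.2]
0.7 [-2.5 -4.3 -4.5] loc [-44.1 172.6]
0.63 [-2.3 -4.  -4.9] loc [-48.8 167.8]
0.57 [-2.2 -3.8 -5.2] loc [-53.1 162.6]
0.5 [-2.  -3.5 -5.5] loc [-57.2 157.1]
0.44 [-1.8 -3.2 -5.8] loc [-60.9 151.4]
0.37 [-1.7 -2.9 -6. ] loc [-64.2 145.3]
0.31 [-1.5 -2.5 -6.2] loc [-67.1 139.1]
0.24 [-1.3 -2.2 -6.4] loc [-69.6 132.7]
0.18 [-1.1 -1.8 -6.6] loc [-71.8 126.1]
0.11 [-0.8 -1.5 -6.8] loc [-73.4 119.3]
0.05 [-0.6 -1.1 -6.9] loc [-74.7 112.4]
```

Call:
play_rows:
  motion:
    - [1.5,-0.8,-50,0,-1]
    - [0,0,-24,0,-1]
    - [-2.7,-4.9,0,0,-1]
    - [-3,-5,0,0,-1]
    - [-3.3,-5.8,-2.1,0,-1]
    - [-3.1,-5.3,-2.2,0,-1]
    - [-3,-5.2,-2.6,0,-1]
    - [-2.9,-5.1,-3,0,-1]
    - [-2.8,-4.9,-3.4,0,-1]
    - [-2.7,-4.7,-3.8,0,-1]

```text
t: 14.25
eef_pos: [0.537, 0.3897, 0.1835]
eef_rot: [1.585, 0.914, -1.583]
ft_force: [2.8, 1.6, 1.4]
grip_width: -0.0
```

Call:
play_rows:
  motion:
    - [-2.6,-4.5,-4.2,0,-1]
    - [-2.5,-4.3,-4.5,0,-1]
    - [-2.3,-4,-4.9,0,-1]
    - [-2.2,-3.8,-5.2,0,-1]
    - [-2,-3.5,-5.5,0,-1]
    - [-1.8,-3.2,-5.8,0,-1]
    - [-1.7,-2.9,-6,0,-1]
    - [-1.5,-2.5,-6.2,0,-1]
    - [-1.3,-2.2,-6.4,0,-1]
    - [-1.1,-1.8,-6.6,0,-1]

```text
t: 15.5
eef_pos: [0.5178, 0.3572, 0.1283]
eef_rot: [1.584, 0.914, -1.584]
ft_force: [1.5, 3.2, 3.2]
grip_width: 0.0006
```

Call:
play_rows:
  motion:
    - [-0.8,-1.5,-6.8,0,-1]
    - [-0.6,-1.1,-6.9,0,-1]
    - [0,0,-4.5,0,-1]
    - [0,0,-3,0,-1]
    - [0,0,-2,0,-1]
    - [0,0,-2,0,-1]
    - [0,0,-1,0,-1]
    - [0,0,-1,0,-1]
    - [0,0,0,0,-1]
    - [0,0,0,0,-1]

```text
t: 16.75
eef_pos: [0.5161, 0.3539, 0.1014]
eef_rot: [1.583, 0.913, -1.585]
ft_force: [-0.8, -0.7, 5.3]
grip_width: 0.0005
```

Call:
play_rows:
  motion:
    - [0,0,-1,0,-1]
    - [0,0,-1,0,-1]
    - [0,0,0,0,-1]
    - [0,0,0,0,-1]
    - [0,0,0,0,-1]
    - [0,0,0,0,-1]
    - [0,0,0,0,-1]
    - [0,0,0,0,-1]
    - [0,0,0,0,-1]
    - [0,0,0,0,-1]

```text
t: 18.0
eef_pos: [0.5161, 0.3539, 0.1011]
eef_rot: [1.583, 0.913, -1.584]
ft_force: [-3.5, -2.8, 16.8]
grip_width: 0.0002
```

It's at the stop: 17 N with no further travel. I'll release straight up and then check.

Call:
play_rows:
  motion:
    - [0,0,10,0,-1]
    - [0,0,20,0,-1]
    - [0,0,60,0,-1]
    - [0,0,60,0,-1]
    - [0,0,60,0,-1]
    - [20,-40,0,0,-1]
    - [20,-50,0,0,-1]
    - [10,-60,0,0,-1]
    - [0,-40,0,0,-1]
    - [0,0,0,0,-1]

```text
t: 19.25
eef_pos: [0.5668, 0.1591, 0.3086]
eef_rot: [1.586, 0.906, -1.591]
ft_force: [0.9, 1.3, 0.3]
grip_width: 0.0006
```

```bash
python3 - <<'E'
from h import *
O=np.array([552.5,418.5]);a=np.radians(60.1);ex=np.array([np.cos(a),np.sin(a)]);ey=np.array([-ex[1],ex[0]])
ims=[]
for n in("top","scene"):
    c=capture(n);W=world(c)*1000;L=np.dstack([(W[...,:2]-O)@ex,(W[...,:2]-O)@ey,W[...,2]])
    m=(abs(L[...,1])<60)&(L[...,0]>-90)&(L[...,0]<15)&(L[...,2]>60)&(L[...,2]<240);Q=L[m]
    print(n,len(Q),"slope",np.polyfit(Q[:,0],Q[:,2],1).round(3),"z",np.median(Q[:,2]).round(1),Q[:,2].max().round(1))
    W0=np.load(n+"0.npy")*1000
    if n=="top": print([ (np.nanmedian(W[v-2:v+3,u-2:u+3]-W0[v-2:v+3,u-2:u+3],axis=(0,1))).round(1) for u,v in((288,236),(326,259),(231,206),(395,270))])
    ims.append(cv2.resize(c["color"],(400,250),interpolation=cv2.INTER_AREA))
cv2.imwrite("pics/end.png",np.hstack(ims))
E
```

```text
top 3407 slope [-1.40000e-02  1.07052e+02] z 107.6 112.8
[array([ 0. ,  0. , -0.1]), array([ 0. , -0. , -0.4]), array([-0.1, -0.1,  0.3]), array([-0. ,  0.1,  0.7])]
scene 1811 slope [-1.70000e-02  1.06309e+02] z 107.0 111.7
```

View pics/end.png

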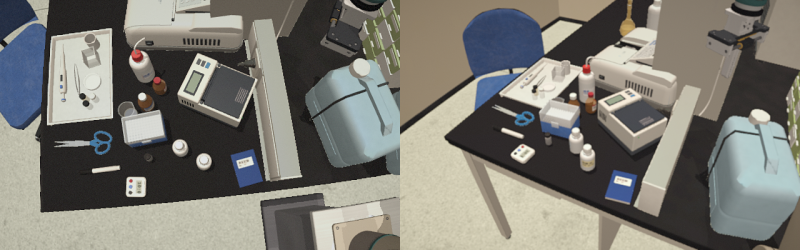

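The cover is flat and shut (about (220,90) in the left half), the arm is clear, and the bystanders haven't moved. One settling call and a comparison with the starting cover level before I hand in.

Call:
play_rows:
  motion:
    - [0,0,0,0,-1]
    - [0,0,0,0,-1]
    - [0,0,0,0,-1]
    - [0,0,0,0,-1]
    - [0,0,0,0,-1]
    - [0,0,0,0,-1]
    - [0,0,0,0,-1]
    - [0,0,0,0,-1]
    - [0,0,0,0,-1]
    - [0,0,0,0,-1]

```text
t: 20.6
eef_pos: [0.5664, 0.1645, 0.3094]
eef_rot: [1.584, 0.914, -1.584]
ft_force: [0.2, 0.1, 0.2]
grip_width: 0.0003
```

```bash
python3 - <<'E'
from h import *
from station import close_job
O=np.array([552.5,418.5]);a=np.radians(60.1);ex=np.array([np.cos(a),np.sin(a)]);ey=np.array([-ex[1],ex[0]])
def f(W):
    L=np.dstack([(W[...,:2]-O)@ex,(W[...,:2]-O)@ey,W[...,2]])
    Q=L[(abs(L[...,1])<60)&(L[...,0]>-90)&(L[...,0]<15)&(L[...,2]>60)&(L[...,2]<240)];return np.polyfit(Q[:,0],Q[:,2],1)
d=[]
for n in("top","scene"):
    p0=f(np.load(n+"0.npy")*1000);p=f(world(capture(n))*1000);d.append(p[0]-p0[0]);print(n,p0.round(4),p.round(4))
if max(map(abs,d))<0.008: print(close_job())
E
```

```text
top [-1.370000e-02  1.070183e+02] [-1.320000e-02  1.070079e+02]
scene [-1.650000e-02  1.063777e+02] [-1.60000e-02  1.06359e+02]
the job is handed in; nothing more can be done
None
```

The job is done and handed in at about 21 s of the 43 s allowed; no verdict was given.

- **Opening:** I pressed the pad to its stop and let go. The cover sprang open, measured at 67° and 70° in the two cameras (fully open is 69°).
- **Carriage:** Amber was in the right-hand well, so I pushed the orange tab to the photometer's left until it stopped, at about 6 N. The tab then measured +14 to +15 mm, with amber in the middle of the chamber and both vials upright.
- **Closing:** I swung the cover down from behind and pressed it to its stop, up to 17 N with no further travel, then released it and moved the arm clear.

**Last checks:** Over 2 s after release, the cover's slope matched its starting latched slope to within 0.001 rad in both cameras. The two bottles, the tip box and the log book had moved less than 1 mm. The force on the tool was near zero. I could not see the vials once the cover was shut, so their final position rests on the view taken before closing. No check failed or disagreed.

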